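# Release the ratchet pawl and lower the hold-down arm onto the filter

## Task

The blue arm of the bench clamp is held up by its ratchet. Press the yellow thumb tab down until the pawl is right out of the teeth and stays there, then push the arm down past all its teeth until its rubber foot rests flat on the filter in its nest, and take the hand away. Only touch and push, with nothing gripped or lifted (the arm must not be raised or forced past an engaged pawl); the filter stays in its nest and the vial, amber bottle and cuvette box stay where they stand.

Things in the scene. Friction and masses are not known exactly. Their poses are not given: they have to be found in the camera images.
- clamp: The fixed ratchet clamp: grey base plate 100 x 250 x 12 mm screwed to the bench. Origin under the middle of the clamp on the bench surface, z up. The arm points along its +y, the pawl and thumb tab lie towards its -y. On the base: an aluminium stage block 76 x 76 mm, top 70 mm high, centred at y = +75 mm; two cheeks 44 mm wide, 112 mm high, round the arm's hinge at y = -30 mm. The clamp is turned up to 0.45 rad either way from x ahead, y left.
- holddown_hinge (a point): Centre of the arm's hinge pin, fixed on the clamp at (0, -30, 95) mm in the clamp's frame; the hinge axis is the clamp's x.
- holddown (a joint): Elevation of the blue arm in rad: 0 = level with the foot resting on the filter, growing as the arm is raised (starts about 0.65; stops at -0.04 and 0.95). The hinge is stiff: the arm stays at whatever angle it is left, and takes about 4 to 6 N on its paddle to push down. The steel ratchet sector on it (tooth tips 55 mm from the hinge) has teeth that meet the pawl at 0.58, 0.32 and 0.06; while the pawl is engaged the arm can go down only to 0.58 and then locks.
- paddle (a point): Middle of the upper face of the black paddle at the arm's free end, 165 mm from the hinge along the arm and 11 mm above the arm's centre line. The paddle is 34 mm wide and 70 mm long (130 to 200 mm from the hinge). With the arm down its upper face is level, 106 mm above the bench; it begins about 200 mm high and swings in an arc about the hinge.
- pawl (a joint): Turn of the yellow pawl about its pivot, which is parallel to the arm's hinge and lies at (0, -79, 32) mm in the clamp's frame, in rad: 0 = hooked into the teeth, 0.15 or more = clear of them, 0.32 = stop. It grows as the thumb tab is pressed down. It has a stiff pivot with no spring: it stays where it is left; about 3 N on the tab moves it.
- thumb_tab (a point): Middle of the upper face of the yellow thumb tab on the pawl, 28 mm (clamp x) by 30 mm (clamp y). At pawl = 0 it is level, at (0, -175, 79) mm in the clamp's frame; pressed to the stop it has gone down about 29 mm and 10 to 20 mm outward (clamp -y).
- foot (a point): Centre of the underside of the round rubber foot (36 mm across) below the arm, 105 mm from the hinge along the arm.
- nest (a point): Middle of the stage top, 70 mm above the bench, where the filter lies between low steel strips 3.5 mm high.
- filter: Loose square black filter holder with a red round filter, 60 x 60 x 7 mm, lying flat in the nest with 1 mm play; origin at the centre of its underside. It stays there.
- vial: Bystander: loose small clear screw-capped vial with a dark cap, 27 mm across, 57 mm high, upright on the near side of the clamp; origin at the centre of its underside.
- bottle: Bystander: loose amber bottle with a black cap, 52 mm across, 98 mm high, upright on the far side of the clamp; origin at the centre of its underside.
- cuvettes: Bystander: loose blue open cuvette box 60 x 110 x 36 mm on the far side of the clamp, beside the stage; origin at the centre of its underside.
Not all that is in view belongs to the job. Of the things like the filter, leave any that is turquoise; of the rest the smaller one is meant.

How it is judged:
By the outcome, as a careful person would: the job done as asked, in the order asked, and still so for the second after the job is handed in, with the robot touching nothing.
It also fails if it takes over 38 s, if anything falls off the work surface, if the arm or the gripper's body presses on something with over 40 N, if the wrist force passes 120 N, or if a joint passes its speed limit or range.

## Robot

A 7-joint arm with a two-finger parallel gripper is mounted at the origin on a cart in front of the work surface, level with it; the furniture and walls round the work are solid. World frame = base frame: x ahead of the robot, y to its left, z up, the work surface at z = 0. Lengths are in m, angles in rad, forces in N, time in s.
With the tool pointing down it reaches from about 0.425 to 0.875 m from the base axis. Payload 9.9 kg.
Tool frame: the origin (TCP) lies midway between the tips of the shut fingers; the grasp point (between the pads) lies arm.grip_depth behind it (arm.grip_depth is the distance from the TCP to the grasp point, in m); y points along the fingers, z is the direction in which the jaws open and shut, and the axes are right-handed (so a half turn about y gives the same grasp; the last joint's range is limited). The gripper opens to 85 mm and grips with 20 to 120 N. Pads are 22 mm wide; open, the fingers measure 114 mm over their backs; the gripper's body (76 mm by 85 mm) begins 54 mm behind the grasp point. The pads swing forward as they close: fully open they stand 13 mm farther back than shut.
Start: joints at [-1.205, 0.576, 0.025, 1.437, -0.015, 1.129, -0.057], TCP at [0.293, 0.608, 0.203] pointing down, gripper open.
Joint ranges: [-2.76, 2.76], [-0.34, 2.15], [-1.52, 1.57], [0.19, 2.46], [-1.09, 4.23], [0.17, 1.99], [-2.82, 2.82]. Speed limits (rad/s): [2.22, 2.22, 3.01, 3.01, 3.14, 3.14, 3.14].

## Interface

Orientations are given as a 3x3 rotation matrix whose columns are the frame's x, y, z axes.
In Python, from plant import arm, imaging, ticket gives the robot as it stands.
- The arm moves only by the tool jog_arm, never from a script. Its argument "commands" is a list of rows, each an object of numbers: "rx", "ry", "rz": the turn, a rotation vector about the world's x, y, z in rad; "tx", "ty", "tz": the shift along the world's x, y, z in mm; "grip": the finger opening in mm, from 0 to 85.4. A call has 1 to 12 rows; each row is the pose to reach, as a shift and turn from the pose commanded when the call began; what a row does not reach only later rows make up. A row lasts 1/12 s, in which the tool goes at most 41.7 mm and 7.16 degrees, less where a joint would pass 70% of its speed; a pose out of reach is approached as far as the arm can. A call with a gripper value outside its range is refused whole. The fingers move at their own pace and stop on an object; the grip force is fixed at half the most. Time passes only in rows, so rows that repeat a pose let the fingers close. It gives the time, the measured TCP pose, the force and the opening at its end, in the units of the state.
- arm.state(): the state, without advancing time (a new reading comes with each control period).
- imaging.get_image(name): name is "scene" or "side" or "wrist"; returns a dict with "pixels" (480x640x3 uint8, red, green, blue), "vertical_fov" (degrees; the focal length in pixels is half the picture's height over the tangent of half this angle, whatever the lens; pixels are square), "cx", "cy" (the principal point, pixels), "distortion" ([k1, k2, p1, p2, k3] as OpenCV has them; the pictures are not rectified), "rvec" (rotation vector, rad) and "tvec" (3), from world to camera coordinates, as OpenCV has them. Camera axes: x right, y down, z forward; pixel columns grow to the right and rows downward; lengths in m; the calibration is good to about 2 mm. A picture is of the moment at which its call begins. There is no depth.
- ticket.hand_in(): hands the job in, once; it reports no verdict.
The state is a dict: "t": time; "q": joint angles; "dq": joint speeds; "tau": joint torques, N m; "ee_pos": TCP position; "tcp_rot": TCP orientation; "wrist_force": force on the tool from outside, world axes, zero at the start; "moment": the same for the moment, N m; "grip_width": finger opening in m.
Only numpy, scipy, OpenCV 4.12 (cv2) and the standard library are available. Lean on these libraries where they do the work, as an engineer would, in place of code of your own. Each camera call takes 0.05 s, during which the arm holds its last target. There are 200 camera calls.

## Working session

There is one attempt and no reset: what is moved stays moved. The work goes in short steps, Python scripts to look and compute and a tool call to move; the robot and the scene stay as the last step left them, time stands still between calls to the robot, and variables do not carry over. Pictures are saved under pics/ and viewed, about 8 in all and at most 12, crops included, and the job is handed in when it is done.

Besides the shell and the picture viewer there is one more tool, called after "Request:" as a command line: name --argument value ..., lists and objects as JSON in quotes. jog_arm: Moves the arm, as the interface text tells. Its arguments: {"type":"object","properties":{"commands":{"type":"array","items":{"type":"object","properties":{"rx":{"type":"number"},"ry":{"type":"number"},"rz":{"type":"number"},"tx":{"type":"number"},"ty":{"type":"number"},"tz":{"type":"number"},"grip":{"type":"number"}}}}},"required":["commands"]}

```bash
mkdir -p pics; ls; cat > h.py <<'E'
import numpy as np, cv2
from plant import arm, imaging, ticket
def cam(name):
    d=imaging.get_image(name); p=d["pixels"]; h=p.shape[0]
    f=h/2/np.tan(np.radians(d["vertical_fov"])/2)
    d["K"]=np.array([[f,0,d["cx"]],[0,f,d["cy"]],[0,0,1]]); d["D"]=np.array(d["distortion"],float)
    d["R"]=cv2.Rodrigues(np.array(d["rvec"],float))[0]; d["t"]=np.array(d["tvec"],float).ravel()
    return d
def ray(d,uv):
    n=cv2.undistortPoints(np.array([[uv]],float),d["K"],d["D"]).ravel()
    v=d["R"].T@np.array([n[0],n[1],1]); return -d["R"].T@d["t"], v/np.linalg.norm(v)
def plane(d,uv,z):
    c,v=ray(d,uv); return c+v*(z-c[2])/v[2]
def tri(d1,u1,d2,u2):
    c1,v1=ray(d1,u1); c2,v2=ray(d2,u2)
    s=np.linalg.lstsq(np.c_[v1,-v2],c2-c1,rcond=None)[0]
    a=c1+s[0]*v1;b=c2+s[1]*v2; return (a+b)/2, np.linalg.norm(a-b)
def proj(d,X):
    return cv2.projectPoints(np.array(X,float).reshape(-1,1,3),np.array(d["rvec"],float),d["t"],d["K"],d["D"])[0].reshape(-1,2)
def save(d,n): cv2.imwrite(f"pics/{n}.png",cv2.cvtColor(d["pixels"],cv2.COLOR_RGB2BGR))
def blobs(d,lo,hi,amin=60):
    hsv=cv2.cvtColor(d["pixels"],cv2.COLOR_RGB2HSV); m=cv2.inRange(hsv,np.array(lo),np.array(hi))
    n,l,s,c=cv2.connectedComponentsWithStats(m)
    return [(c[i].round(1),s[i]) for i in range(1,n) if s[i][4]>=amin], m
E
python3 - <<'E'
from h import *
for n in("scene","side"):
    d=cam(n); save(d,n+"0"); print(n,(-d["R"].T@d["t"]).round(3))
    for nm,lo,hi in(("yellow",(20,120,100),(34,255,255)),("blue",(100,120,60),(125,255,255)),("red",(0,150,80),(6,255,255))):
        for c,s in blobs(d,lo,hi)[0]: print(nm,c,s)
s=arm.state();print(s["t"],np.round(s["tcp_rot"],3).tolist(),s["wrist_force"],arm.grip_depth)
E
```

```text
pics
scene [0.104 0.572 0.594]
yellow [379.6 204.4] [372 197  19  17 100]
red [337.2 257. ] [327 251  21  13 201]
red [331.9 349.1] [317 337  31  25 583]
side [ 0.288 -0.675  0.501]
yellow [388.7 320.1] [361 298  54  41 548]
blue [322.2 237.3] [ 297  198   53   78 1069]
blue [368.8 274.5] [359 270  20  11  91]
red [423.4  22.3] [420   3   7  41 103]
0.1 [[0.901, -0.001, 0.435], [-0.435, -0.001, 0.901], [0.0, -1.0, -0.002]] [ 0.97774407 -0.22835316  0.29450108] 0.0187
```

View pics/scene0.png

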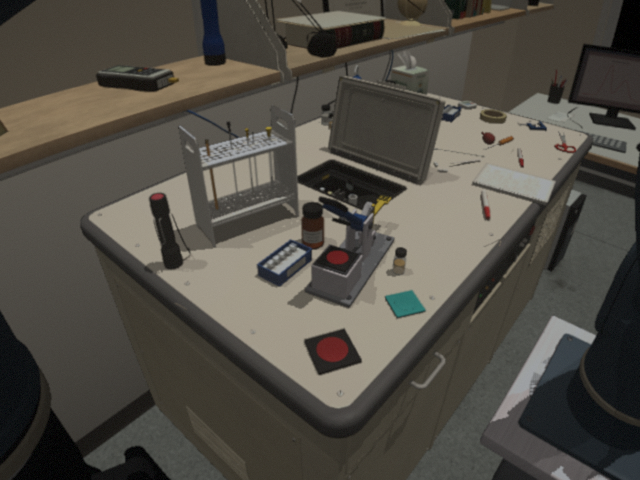

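View pics/side0.png

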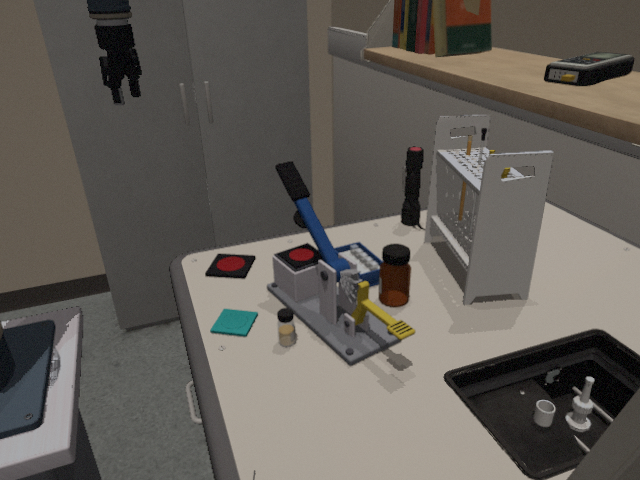

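The scene view shows the clamp at about (350,255), with the tab at (381,203), the nest filter at (337,257), the vial at (400,260), the bottle at (313,225) and the cuvettes at (285,262). In the side view the tab is at about (402,328), the paddle at (291,180) and the vial at (286,328). I'll enlarge both to get exact points.

```bash
python3 - <<'E'
from h import *
a=cv2.imread("pics/scene0.png")[185:310,290:420]; b=cv2.imread("pics/side0.png")[150:370,255:425]
a=cv2.resize(a,None,fx=3,fy=3,interpolation=cv2.INTER_CUBIC); b=cv2.resize(b,None,fx=2.7,fy=2.7,interpolation=cv2.INTER_CUBIC)
o=np.zeros((600,800,3),np.uint8); o[:a.shape[0],:a.shape[1]]=a[:, :390]; bb=b[:594,:405]; o[:bb.shape[0],395:395+bb.shape[1]]=bb
cv2.imwrite("pics/z0.png",cv2.convertScaleAbs(o,alpha=1.5))
E
```

```text
(no output)
```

View pics/z0.png

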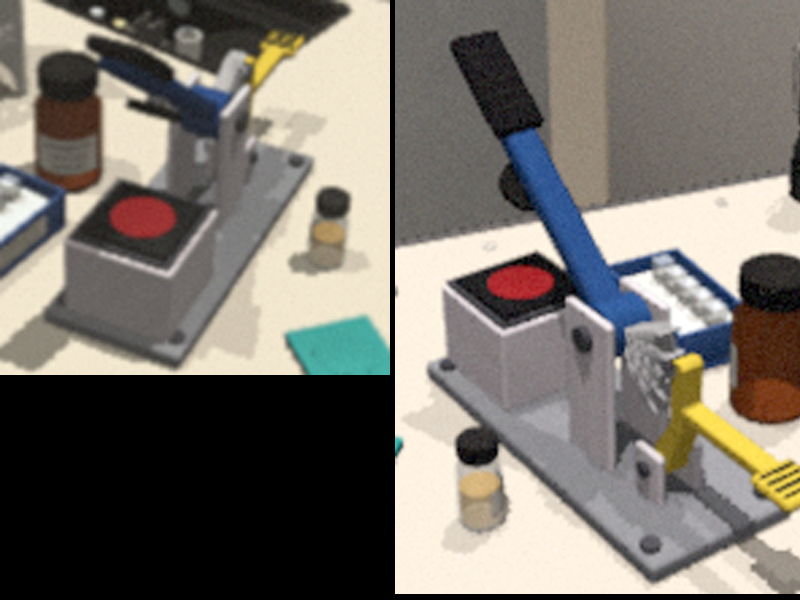

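The enlarged views show the tab clearly: about (384,199) in scene and (401,328) in side. The base plate corners in scene are (306,289), (350,306) and (394,238). In side they are (268,286) and (351,362).

```bash
python3 - <<'E'
from h import *
A=cam("scene");B=cam("side")
def redc(d,x0,x1,y0,y1):
    hsv=cv2.cvtColor(d["pixels"],cv2.COLOR_RGB2HSV); m=cv2.inRange((hsv.astype(int)+np.array([90,0,0])).astype(np.int32)%np.array([180,256,256]),np.array([80,130,60]),np.array([100,255,255]))
    k=np.zeros_like(m);k[y0:y1,x0:x1]=m[y0:y1,x0:x1]
    c=max(cv2.findContours(k,cv2.RETR_EXTERNAL,cv2.CHAIN_APPROX_NONE)[0],key=len); return cv2.fitEllipse(c)[0]
ra=redc(A,320,360,245,275);rb=redc(B,275,325,240,270);print(ra,rb)
F,e=tri(A,ra,B,rb);print("filter",F.round(4),e)
T,e=tri(A,(384.3,199),B,(401,328));print("tab",T.round(4),e)
for d,l in((A,[(306,289),(350,305.7),(394.3,237.7)]),(B,[(268,286),(351.3,361.9)])):
    print([plane(d,p,.012).round(4).tolist() for p in l])
Fa=plane(A,ra,.077)
v=F[:2]-T[:2];print(np.linalg.norm(v),"yaw",np.arctan2(-v[0],v[1]),Fa)
# edges
for d,y0 in((B,290),):
    b,m=blobs(d,(18,90,80),(36,255,255),60)
    c=max(cv2.findContours(m[280:350,340:425].copy(),cv2.RETR_EXTERNAL,cv2.CHAIN_APPROX_NONE)[0],key=len)+[340,280]
    print(cv2.approxPolyDP(c,2,True).reshape(-1,2).tolist())
E
```

```text
(337.22845458984375, 256.94525146484375) (300.9429016113281, 254.22760009765625)
filter [0.5174 0.0492 0.0769] 0.0014614160769400345
tab [ 0.5752 -0.1952  0.0763] 0.0033926283912234833
[[0.5497, 0.1039, 0.012], [0.4552, 0.0842, 0.012], [0.5143, -0.1576, 0.012]]
[[0.4621, 0.0742, 0.012], [0.5183, -0.1635, 0.012]]
0.2512045649591561 yaw 0.23247600737983215 [0.51639349 0.04964021 0.077     ]
[[358, 283], [360, 289], [357, 301], [360, 302], [352, 314], [355, 322], [358, 314], [356, 309], [360, 311], [362, 304], [384, 322], [388, 330], [398, 338], [414, 332], [404, 322], [396, 321], [367, 298], [367, 281]]
```

Request:
jog_arm --commands '[{"tz": 40,"grip": 0},{"tz": 80,"grip": 0},{"tx": 10,"ty": -30,"tz": 110,"rz": -0.1,"grip": 0},{"tx": 24,"ty": -68,"tz": 120,"rz": -0.2,"grip": 0},{"tx": 37,"ty": -106,"tz": 120,"rz": -0.3,"grip": 0},{"tx": 50,"ty": -144,"tz": 120,"rz": -0.4,"grip": 0},{"tx": 63,"ty": -182,"tz": 120,"rz": -0.5,"grip": 0},{"tx": 77,"ty": -220,"tz": 120,"rz": -0.6,"grip": 0},{"tx": 90,"ty": -258,"tz": 120,"rz": -0.7,"grip": 0},{"tx": 103,"ty": -296,"tz": 120,"rz": -0.8,"grip": 0},{"tx": 117,"ty": -334,"tz": 120,"rz": -0.886,"grip": 0},{"tx": 130,"ty": -372,"tz": 120,"rz": -0.886,"grip": 0}]'

```text
schema error: expected keys rx, ry, rz, tx, ty, tz, grip
```

All keys are required in every row.

Request:
jog_arm --commands '[{"rx": 0,"ry": 0,"rz": 0,"tx": 0,"ty": 0,"tz": 40,"grip": 0},{"rx": 0,"ry": 0,"rz": 0,"tx": 0,"ty": 0,"tz": 80,"grip": 0},{"rx": 0,"ry": 0,"rz": -0.1,"tx": 10,"ty": -30,"tz": 110,"grip": 0},{"rx": 0,"ry": 0,"rz": -0.2,"tx": 24,"ty": -68,"tz": 120,"grip": 0},{"rx": 0,"ry": 0,"rz": -0.3,"tx": 37,"ty": -106,"tz": 120,"grip": 0},{"rx": 0,"ry": 0,"rz": -0.4,"tx": 50,"ty": -144,"tz": 120,"grip": 0},{"rx": 0,"ry": 0,"rz": -0.5,"tx": 63,"ty": -182,"tz": 120,"grip": 0},{"rx": 0,"ry": 0,"rz": -0.6,"tx": 77,"ty": -220,"tz": 120,"grip": 0},{"rx": 0,"ry": 0,"rz": -0.7,"tx": 90,"ty": -258,"tz": 120,"grip": 0},{"rx": 0,"ry": 0,"rz": -0.8,"tx": 103,"ty": -296,"tz": 120,"grip": 0},{"rx": 0,"ry": 0,"rz": -0.886,"tx": 117,"ty": -334,"tz": 120,"grip": 0},{"rx": 0,"ry": 0,"rz": -0.886,"tx": 130,"ty": -372,"tz": 120,"grip": 0}]'

```text
t: 1.2
ee_pos: [0.4237, 0.2339, 0.3234]
tcp_rot: [[0.227, 0.0, 0.974], [-0.974, 0.0, 0.227], [-0.0, -1.0, 0.0]]
wrist_force: [1.6, 0.4, 0.2]
grip_width: -0.0004
```

Request:
jog_arm --commands '[{"rx": 0,"ry": 0,"rz": 0,"tx": 13,"ty": -36,"tz": 0,"grip": 0},{"rx": 0,"ry": 0,"rz": 0,"tx": 26,"ty": -72,"tz": 0,"grip": 0},{"rx": 0,"ry": 0,"rz": 0,"tx": 39,"ty": -108,"tz": 0,"grip": 0},{"rx": 0,"ry": 0,"rz": 0,"tx": 52,"ty": -144,"tz": 0,"grip": 0},{"rx": 0,"ry": 0,"rz": 0,"tx": 65,"ty": -180,"tz": 0,"grip": 0},{"rx": 0,"ry": 0,"rz": 0,"tx": 78,"ty": -216,"tz": 0,"grip": 0},{"rx": 0,"ry": 0,"rz": 0,"tx": 91,"ty": -252,"tz": 0,"grip": 0},{"rx": 0,"ry": 0,"rz": 0,"tx": 104,"ty": -288,"tz": 0,"grip": 0},{"rx": 0,"ry": 0,"rz": 0,"tx": 117,"ty": -324,"tz": 0,"grip": 0},{"rx": 0,"ry": 0,"rz": 0,"tx": 130,"ty": -360,"tz": 0,"grip": 0},{"rx": 0,"ry": 0,"rz": 0,"tx": 141,"ty": -396,"tz": 0,"grip": 0},{"rx": 0,"ry": 0,"rz": 0,"tx": 151,"ty": -428,"tz": 0,"grip": 0}]'

```text
t: 2.2
ee_pos: [0.5746, -0.1946, 0.3231]
tcp_rot: [[0.232, -0.0, 0.973], [-0.973, -0.0, 0.232], [0.0, -1.0, -0.0]]
wrist_force: [0.4, 1.1, 0.2]
grip_width: 0.0001
```

```bash
python3 - <<'E'
from h import *
d=cam("wrist"); save(d,"w1"); print((-d["R"].T@d["t"]).round(3))
yd=np.array([-np.sin(.235),np.cos(.235)]);O=np.array([.5343,-.0235])
print("tab pred",O-.175*yd, proj(d,[[*(O-.175*yd),.079]]).round(0))
for c,s in blobs(d,(18,90,80),(36,255,255),100)[0]: print(c,s,plane(d,c,.079).round(4))
E
```

```text
[ 0.56  -0.13   0.492]
tab pred [ 0.57504752 -0.19369001] [[319. 197.]]
[321.3 163.2] [ 308  106   27  105 1765] [ 0.5694 -0.1606  0.079 ]
```

View pics/w1.png

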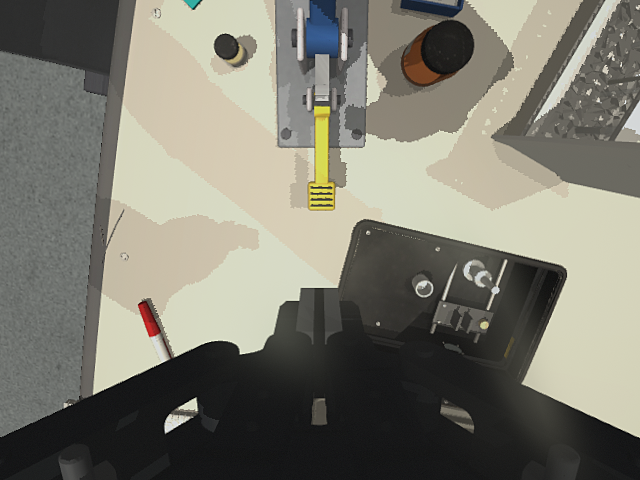

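The tab centre is at (321,196) in the wrist view, within 1–2 px of the prediction, and nothing stands near the way down.

Request:
jog_arm --commands '[{"rx": 0,"ry": 0,"rz": 0,"tx": 0,"ty": 0,"tz": -38,"grip": 0},{"rx": 0,"ry": 0,"rz": 0,"tx": 0,"ty": 0,"tz": -76,"grip": 0},{"rx": 0,"ry": 0,"rz": 0,"tx": 0,"ty": 0,"tz": -114,"grip": 0},{"rx": 0,"ry": 0,"rz": 0,"tx": 0,"ty": 0,"tz": -152,"grip": 0},{"rx": 0,"ry": 0,"rz": 0,"tx": 0,"ty": 0,"tz": -186,"grip": 0},{"rx": 0,"ry": 0,"rz": 0,"tx": 0,"ty": 0,"tz": -210,"grip": 0},{"rx": 0,"ry": 0,"rz": 0,"tx": 0,"ty": 0,"tz": -225,"grip": 0},{"rx": 0,"ry": 0,"rz": 0,"tx": 0,"ty": 0,"tz": -232,"grip": 0},{"rx": 0,"ry": 0,"rz": 0,"tx": 0,"ty": 0,"tz": -236,"grip": 0}]'

```text
t: 3.0
ee_pos: [0.574, -0.1919, 0.0863]
tcp_rot: [[0.233, -0.002, 0.972], [-0.972, 0.0, 0.233], [-0.001, -1.0, -0.002]]
wrist_force: [0.5, -0.0, 1.4]
grip_width: 0.0003
```

Request:
jog_arm --commands '[{"rx": 0,"ry": 0,"rz": 0,"tx": 0,"ty": -1,"tz": -4,"grip": 0},{"rx": 0,"ry": 0,"rz": 0,"tx": 0,"ty": -1,"tz": -7,"grip": 0},{"rx": 0,"ry": 0,"rz": 0,"tx": 0,"ty": -1,"tz": -10,"grip": 0},{"rx": 0,"ry": 0,"rz": 0,"tx": 0,"ty": -2,"tz": -13,"grip": 0},{"rx": 0,"ry": 0,"rz": 0,"tx": 1,"ty": -3,"tz": -16,"grip": 0},{"rx": 0,"ry": 0,"rz": 0,"tx": 1,"ty": -4,"tz": -19,"grip": 0},{"rx": 0,"ry": 0,"rz": 0,"tx": 1,"ty": -5,"tz": -22,"grip": 0},{"rx": 0,"ry": 0,"rz": 0,"tx": 1,"ty": -5,"tz": -22,"grip": 0}]'

```text
t: 3.67
ee_pos: [0.5752, -0.1974, 0.0647]
tcp_rot: [[0.233, -0.001, 0.973], [-0.973, 0.0, 0.233], [-0.0, -1.0, -0.001]]
wrist_force: [-0.2, 0.3, 0.0]
grip_width: 0.0001
```

Request:
jog_arm --commands '[{"rx": 0,"ry": 0,"rz": 0,"tx": 0,"ty": -1,"tz": -2,"grip": 0},{"rx": 0,"ry": 0,"rz": 0,"tx": 1,"ty": -2,"tz": -4,"grip": 0},{"rx": 0,"ry": 0,"rz": 0,"tx": 1,"ty": -3,"tz": -6,"grip": 0},{"rx": 0,"ry": 0,"rz": 0,"tx": 1,"ty": -4,"tz": -8,"grip": 0},{"rx": 0,"ry": 0,"rz": 0,"tx": 1,"ty": -4,"tz": -10,"grip": 0}]'

```text
t: 4.08
ee_pos: [0.5764, -0.2014, 0.0551]
tcp_rot: [[0.233, -0.0, 0.973], [-0.973, -0.0, 0.233], [0.0, -1.0, -0.0]]
wrist_force: [0.4, -0.6, 0.2]
grip_width: 0.0
```

```bash
python3 - <<'E'
from h import *
d=cam("side"); save(d,"s1"); im=cv2.imread("pics/s1.png")[150:375,250:450]
cv2.imwrite("pics/s1z.png",cv2.convertScaleAbs(cv2.resize(im,None,fx=2.6,fy=2.6,interpolation=cv2.INTER_CUBIC),alpha=1.4))
s=arm.state();print(s["wrist_force"],s["ee_pos"])
E
```

```text
[ 0.17787175 -0.04615387 -0.23395439] [ 0.57621504 -0.2012362   0.05470373]
```

View pics/s1z.png

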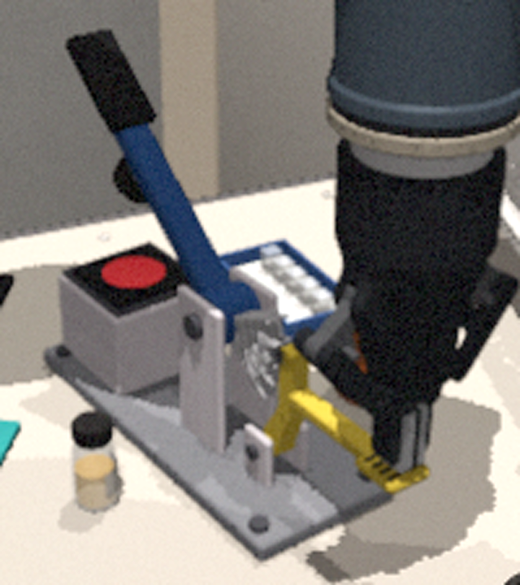

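```bash
python3 - <<'E'
from h import *
d=cam("side"); yd=np.array([-np.sin(.235),np.cos(.235)]);xd=np.array([yd[1],-yd[0]]);O=np.array([.5343,-.0235])
W=lambda p:[*(O+p[0]*xd+p[1]*yd),p[2]]
print("tcp",proj(d,arm.state()["ee_pos"]).round(1))
for th in(0,.15,.25,.32):
    c,s=np.cos(th),np.sin(th)
    def r(x,y,z): y+=.079;z-=.032; return W((x,c*y-s*z-.079,s*y+c*z+.032))
    print(th,proj(d,[r(-.014,-.19,.079),r(.014,-.19,.079),r(.014,-.16,.079),r(-.014,-.16,.079),r(0,-.175,.079)]).round(0).tolist(), np.round(r(0,-.175,.079),3))
b,m=blobs(d,(18,90,80),(36,255,255),60); o=cv2.cvtColor(cv2.imread("pics/side0.png"),cv2.COLOR_BGR2RGB)
m0=blobs({"pixels":o},(18,90,80),(36,255,255),60)[1]
a=np.hstack([x[270:350,340:430] for x in(m0,m)]); a=np.hstack([np.repeat(np.repeat(a,4,0),4,1)]); cv2.imwrite("pics/m.png",a)
E
```

```text
tcp [[402. 344.]]
0 [[399.0, 336.0], [415.0, 329.0], [400.0, 318.0], [384.0, 325.0], [400.0, 327.0]] [ 0.575 -0.194  0.079]
0.15 [[402.0, 349.0], [417.0, 341.0], [402.0, 327.0], [387.0, 335.0], [402.0, 338.0]] [ 0.576 -0.199  0.064]
0.25 [[402.0, 357.0], [418.0, 349.0], [403.0, 333.0], [388.0, 341.0], [403.0, 345.0]] [ 0.577 -0.202  0.054]
0.32 [[403.0, 362.0], [418.0, 354.0], [404.0, 338.0], [389.0, 345.0], [403.0, 350.0]] [ 0.577 -0.203  0.046]
```

View pics/m.png

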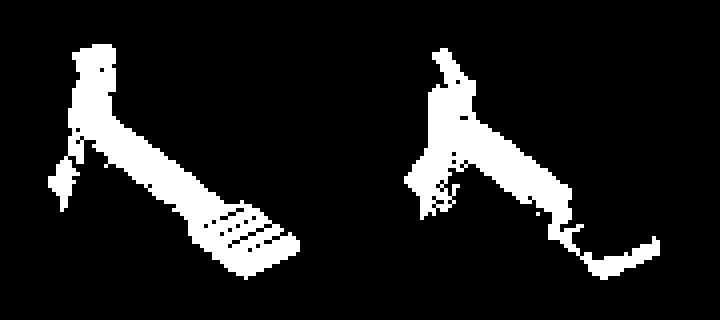

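The pawl has not moved. The visible fingertips end near row 328, where the tab surface is, while the reported TCP projects to row 344. I'll check the real tip position from both cameras.

```bash
python3 - <<'E'
from h import *
A=cam("scene");B=cam("side");save(A,"a2");save(B,"b2")
p=arm.state()["ee_pos"];print(p,proj(A,p),proj(B,p))
a=cv2.imread("pics/a2.png")[150:250,340:435]; b=cv2.imread("pics/b2.png")[260:360,350:445]
o=np.hstack([cv2.resize(x,(400,421),interpolation=cv2.INTER_CUBIC) for x in(a,b)])
cv2.imwrite("pics/z2.png",cv2.convertScaleAbs(o,alpha=1.7,beta=15))
E
```

```text
[ 0.57645172 -0.20107368  0.05524755] [[384.09021563 205.00924528]] [[402.19205145 343.71988948]]
```

View pics/z2.png

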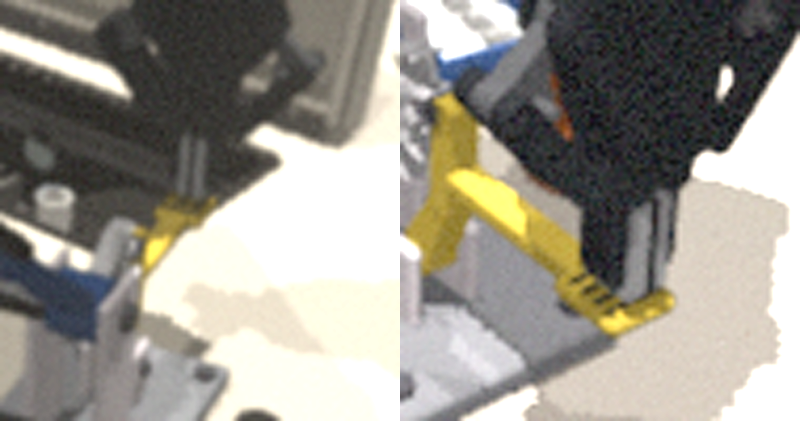

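```bash
python3 - <<'E'
from h import *
A=cam("scene");B=cam("side")
T,e=tri(A,(385.1,196.3),B,(404,327.7)); p=np.array(arm.state()["ee_pos"]); print(T.round(4),e,(T-p).round(4))
yd=np.array([-np.sin(.235),np.cos(.235)]);O=np.array([.5343,-.0235])
xd=np.array([yd[1],-yd[0]])
print("tip in clamp",(T[:2]-O)@xd,(T[:2]-O)@yd)
E
```

```text
[ 0.5768 -0.2006  0.0805] 0.00280504749656361 [0.0003 0.0005 0.0251]
tip in clamp 8.213351936701055e-05 -0.18212782783417658
```

Both cameras put the real tip 25 mm above the reported TCP, with no sideways error. So the tip has only just reached the tab. I'll recentre and press with that offset, watching the force.

Request:
jog_arm --commands '[{"rx": 0,"ry": 0,"rz": 0,"tx": 0,"ty": 0,"tz": 3,"grip": 0},{"rx": 0,"ry": 0,"rz": 0,"tx": -1,"ty": 5,"tz": 2,"grip": 0},{"rx": 0,"ry": 0,"rz": 0,"tx": -1,"ty": 5,"tz": -1,"grip": 0},{"rx": 0,"ry": 0,"rz": 0,"tx": -1,"ty": 5,"tz": -4,"grip": 0},{"rx": 0,"ry": 0,"rz": 0,"tx": -1,"ty": 5,"tz": -7,"grip": 0}]'

```text
t: 4.8
ee_pos: [0.5757, -0.1962, 0.0481]
tcp_rot: [[0.233, 0.0, 0.972], [-0.972, -0.0, 0.233], [0.0, -1.0, 0.0]]
wrist_force: [-0.3, -2.5, 4.0]
grip_width: 0.0002
```

Request:
jog_arm --commands '[{"rx": 0,"ry": 0,"rz": 0,"tx": 0,"ty": -1,"tz": -3,"grip": 0},{"rx": 0,"ry": 0,"rz": 0,"tx": 0,"ty": -2,"tz": -6,"grip": 0},{"rx": 0,"ry": 0,"rz": 0,"tx": 1,"ty": -3,"tz": -9,"grip": 0}]'

```text
t: 5.05
ee_pos: [0.5766, -0.1999, 0.0392]
tcp_rot: [[0.232, 0.001, 0.973], [-0.973, -0.001, 0.232], [0.001, -1.0, 0.0]]
wrist_force: [-1.5, -2.2, 4.1]
grip_width: -0.0002
```

Request:
jog_arm --commands '[{"rx": 0,"ry": 0,"rz": 0,"tx": 0,"ty": -1,"tz": -3,"grip": 0},{"rx": 0,"ry": 0,"rz": 0,"tx": 1,"ty": -2,"tz": -6,"grip": 0},{"rx": 0,"ry": 0,"rz": 0,"tx": 1,"ty": -3,"tz": -9,"grip": 0},{"rx": 0,"ry": 0,"rz": 0,"tx": 1,"ty": -3,"tz": -11,"grip": 0}]'

```text
t: 5.38
ee_pos: [0.5774, -0.203, 0.0279]
tcp_rot: [[0.232, 0.0, 0.973], [-0.973, -0.001, 0.232], [0.001, -1.0, -0.0]]
wrist_force: [0.7, -5.4, 4.1]
grip_width: -0.0001
```

Request:
jog_arm --commands '[{"rx": 0,"ry": 0,"rz": 0,"tx": 0,"ty": 0,"tz": -2,"grip": 0},{"rx": 0,"ry": 0,"rz": 0,"tx": 0,"ty": 0,"tz": -3,"grip": 0}]'

```text
t: 5.55
ee_pos: [0.5776, -0.2032, 0.0252]
tcp_rot: [[0.232, 0.001, 0.973], [-0.973, -0.001, 0.232], [0.001, -1.0, 0.0]]
wrist_force: [-0.3, -5.1, 3.3]
grip_width: 0.0001
```

Request:
jog_arm --commands '[{"rx": 0,"ry": 0,"rz": 0,"tx": 0,"ty": 0,"tz": 8,"grip": 0},{"rx": 0,"ry": 0,"rz": 0,"tx": 0,"ty": 0,"tz": 35,"grip": 0},{"rx": 0,"ry": 0,"rz": 0,"tx": 0,"ty": 0,"tz": 75,"grip": 0},{"rx": 0,"ry": 0,"rz": 0,"tx": 0,"ty": 0,"tz": 115,"grip": 0},{"rx": 0,"ry": 0,"rz": 0,"tx": 0,"ty": 0,"tz": 155,"grip": 0},{"rx": 0,"ry": 0,"rz": 0,"tx": 0,"ty": 0,"tz": 195,"grip": 0},{"rx": 0,"ry": 0,"rz": 0,"tx": 0,"ty": 0,"tz": 235,"grip": 0},{"rx": 0,"ry": 0,"rz": 0,"tx": 0,"ty": 0,"tz": 235,"grip": 0}]'

```text
t: 6.22
ee_pos: [0.58, -0.2029, 0.2684]
tcp_rot: [[0.233, 0.01, 0.972], [-0.972, -0.002, 0.233], [0.004, -1.0, 0.009]]
wrist_force: [0.6, -0.6, 0.3]
grip_width: -0.0001
```

```bash
python3 - <<'E'
from h import *
B=cam("side");save(B,"b3");W=cam("wrist");save(W,"w3")
b=cv2.imread("pics/b3.png")[260:370,350:440]; b=cv2.resize(b,None,fx=4,fy=4,interpolation=cv2.INTER_CUBIC)
w=cv2.resize(cv2.imread("pics/w3.png"),(430,322)); o=np.zeros((440,800,3),np.uint8);o[:,:360]=cv2.convertScaleAbs(b,alpha=1.5);o[:322,365:795]=w
cv2.imwrite("pics/z3.png",o)
s=arm.state();print(s["ee_pos"],s["wrist_force"])
E
```

```text
[ 0.5779476  -0.20138011  0.26199236] [-0.01443278  0.76582838 -0.75710081]
```

View pics/z3.png

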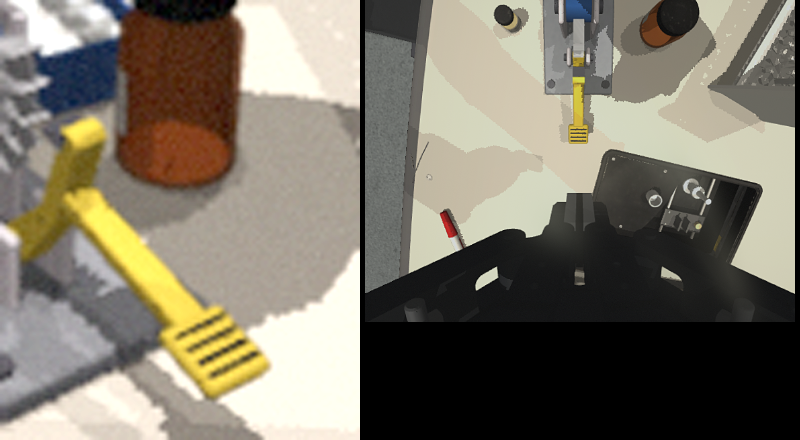

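The tab is now at about (404,346) in the side view, which fits a pawl angle of about 0.27, so the pawl is clear and staying put. The arm is still up. Next I move over the paddle.

Request:
jog_arm --commands '[{"rx": 0,"ry": 0,"rz": 0,"tx": -8,"ty": 32,"tz": 5,"grip": 0},{"rx": 0,"ry": 0,"rz": 0,"tx": -16,"ty": 65,"tz": 5,"grip": 0},{"rx": 0,"ry": 0,"rz": 0,"tx": -24,"ty": 98,"tz": 5,"grip": 0},{"rx": 0,"ry": 0,"rz": 0,"tx": -32,"ty": 131,"tz": 5,"grip": 0},{"rx": 0,"ry": 0,"rz": 0,"tx": -40,"ty": 164,"tz": 5,"grip": 0},{"rx": 0,"ry": 0,"rz": 0,"tx": -48,"ty": 197,"tz": 5,"grip": 0},{"rx": 0,"ry": 0,"rz": 0,"tx": -56,"ty": 230,"tz": 5,"grip": 0},{"rx": 0,"ry": 0,"rz": 0,"tx": -63,"ty": 260,"tz": 5,"grip": 0},{"rx": 0,"ry": 0,"rz": 0,"tx": -63,"ty": 260,"tz": 0,"grip": 0},{"rx": 0,"ry": 0,"rz": 0,"tx": -63,"ty": 260,"tz": 0,"grip": 0}]'

```text
t: 7.15
ee_pos: [0.5126, 0.0605, 0.2583]
tcp_rot: [[0.238, -0.004, 0.971], [-0.971, 0.0, 0.238], [-0.001, -1.0, -0.004]]
wrist_force: [1.0, -1.5, 0.3]
grip_width: -0.0001
```

```bash
python3 - <<'E'
from h import *
B=cam("side");save(B,"b4");A=cam("scene");save(A,"a4")
yd=np.array([-np.sin(.235),np.cos(.235)]);xd=np.array([yd[1],-yd[0]]);O=np.array([.5343,-.0235])
def P(th,r,h=.011,x=0): return [*(O+x*xd+(-.03+r*np.cos(th)-h*np.sin(th))*yd), .095+r*np.sin(th)+h*np.cos(th)]
p=np.array(arm.state()["ee_pos"]);print(p); tip=p+[0,0,.025]
q=[P(.65,r,.011,x) for r,x in((.13,-.017),(.2,-.017),(.2,.017),(.13,.017))]
out=[]
for d,f,(x0,y0) in((B,"b4",(240,110)),(A,"a4",(290,140))):
    im=cv2.imread(f"pics/{f}.png")
    im=im[y0:y0+130,x0:x0+130]; im=cv2.convertScaleAbs(cv2.resize(im,None,fx=3,fy=3,interpolation=cv2.INTER_CUBIC),alpha=1.6,beta=20)
    u=((proj(d,q)-[x0,y0])*3).astype(int); cv2.polylines(im,[u],True,(0,255,0),1)
    t=((proj(d,[tip])-[x0,y0])*3).astype(int)[0]; cv2.circle(im,tuple(map(int,t)),3,(0,0,255),-1); out.append(im)
cv2.imwrite("pics/z4.png",np.hstack(out))
E
```

```text
[0.51369005 0.05736389 0.25936087]
```

View pics/z4.png

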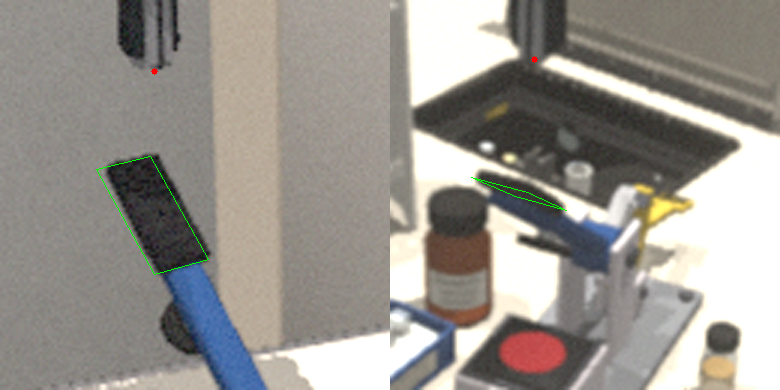

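The model outline and the tip marker fall on the paddle and fingertip in both views, which confirms the 25 mm offset. Now down onto the paddle, following its arc.

Request:
jog_arm --commands '[{"rx": 0,"ry": 0,"rz": 0,"tx": 1,"ty": 0,"tz": -30,"grip": 0},{"rx": 0,"ry": 0,"rz": 0,"tx": 1,"ty": 0,"tz": -58,"grip": 0},{"rx": 0,"ry": 0,"rz": 0,"tx": 1,"ty": 0,"tz": -70,"grip": 0},{"rx": 0,"ry": 0,"rz": 0,"tx": 1,"ty": 0,"tz": -76,"grip": 0},{"rx": 0,"ry": 0,"rz": 0,"tx": 1,"ty": 0,"tz": -80,"grip": 0},{"rx": 0,"ry": 0,"rz": 0,"tx": 0,"ty": 3,"tz": -84,"grip": 0},{"rx": 0,"ry": 0,"rz": 0,"tx": -1,"ty": 6,"tz": -88,"grip": 0}]'

```text
t: 7.83
ee_pos: [0.5141, 0.0624, 0.1728]
tcp_rot: [[0.231, 0.001, 0.973], [-0.973, -0.001, 0.231], [0.001, -1.0, 0.001]]
wrist_force: [0.4, -5.8, 1.2]
grip_width: 0.0003
```

Request:
jog_arm --commands '[{"rx": 0,"ry": 0,"rz": 0,"tx": 0,"ty": 3,"tz": -4,"grip": 0},{"rx": 0,"ry": 0,"rz": 0,"tx": -1,"ty": 6,"tz": -9,"grip": 0},{"rx": 0,"ry": 0,"rz": 0,"tx": -1,"ty": 9,"tz": -13,"grip": 0}]'

```text
t: 8.08
ee_pos: [0.5124, 0.0732, 0.1592]
tcp_rot: [[0.233, 0.0, 0.972], [-0.972, 0.0, 0.233], [-0.0, -1.0, 0.0]]
wrist_force: [-1.5, -2.9, 2.3]
grip_width: -0.0
```

At about 0.50 rad the force is only 3–6 N, so the arm has passed the first tooth freely.

Request:
jog_arm --commands '[{"rx": 0,"ry": 0,"rz": 0,"tx": -1,"ty": 4,"tz": -7,"grip": 0},{"rx": 0,"ry": 0,"rz": 0,"tx": -2,"ty": 8,"tz": -15,"grip": 0},{"rx": 0,"ry": 0,"rz": 0,"tx": -3,"ty": 11,"tz": -22,"grip": 0},{"rx": 0,"ry": 0,"rz": 0,"tx": -4,"ty": 14,"tz": -30,"grip": 0},{"rx": 0,"ry": 0,"rz": 0,"tx": -4,"ty": 17,"tz": -38,"grip": 0},{"rx": 0,"ry": 0,"rz": 0,"tx": -5,"ty": 19,"tz": -45,"grip": 0},{"rx": 0,"ry": 0,"rz": 0,"tx": -6,"ty": 21,"tz": -53,"grip": 0},{"rx": 0,"ry": 0,"rz": 0,"tx": -6,"ty": 23,"tz": -61,"grip": 0}]'

```text
t: 8.75
ee_pos: [0.5068, 0.0968, 0.0977]
tcp_rot: [[0.233, 0.001, 0.972], [-0.972, 0.001, 0.233], [-0.001, -1.0, 0.001]]
wrist_force: [-1.0, 2.6, 5.9]
grip_width: 0.0002
```

Request:
jog_arm --commands '[{"rx": 0,"ry": 0,"rz": 0,"tx": 0,"ty": 1,"tz": -4,"grip": 0},{"rx": 0,"ry": 0,"rz": 0,"tx": 0,"ty": 1,"tz": -8,"grip": 0},{"rx": 0,"ry": 0,"rz": 0,"tx": 0,"ty": 2,"tz": -11,"grip": 0}]'

```text
t: 9.0
ee_pos: [0.5064, 0.0978, 0.0868]
tcp_rot: [[0.233, -0.0, 0.973], [-0.973, -0.0, 0.233], [0.0, -1.0, -0.0]]
wrist_force: [-0.1, 0.9, 4.0]
grip_width: -0.0001
```

Now 1–2 mm steps until the force rises at the filter.

Request:
jog_arm --commands '[{"rx": 0,"ry": 0,"rz": 0,"tx": 0,"ty": 0,"tz": -2,"grip": 0},{"rx": 0,"ry": 0,"rz": 0,"tx": 0,"ty": 0,"tz": -4,"grip": 0}]'

```text
t: 9.17
ee_pos: [0.5063, 0.098, 0.0832]
tcp_rot: [[0.233, -0.0, 0.973], [-0.973, 0.0, 0.233], [-0.0, -1.0, -0.0]]
wrist_force: [-1.3, 2.8, 4.3]
grip_width: -0.0002
```

Request:
jog_arm --commands '[{"rx": 0,"ry": 0,"rz": 0,"tx": 0,"ty": 0,"tz": -1,"grip": 0},{"rx": 0,"ry": 0,"rz": 0,"tx": 0,"ty": 0,"tz": -2,"grip": 0}]'

```text
t: 9.33
ee_pos: [0.5064, 0.0979, 0.0813]
tcp_rot: [[0.233, -0.0, 0.973], [-0.973, 0.0, 0.233], [-0.0, -1.0, -0.0]]
wrist_force: [-0.7, 1.5, 4.0]
grip_width: -0.0003
```

Request:
jog_arm --commands '[{"rx": 0,"ry": 0,"rz": 0,"tx": 0,"ty": 0,"tz": -1,"grip": 0},{"rx": 0,"ry": 0,"rz": 0,"tx": 0,"ty": 0,"tz": -2,"grip": 0}]'

```text
t: 9.5
ee_pos: [0.5064, 0.0979, 0.0793]
tcp_rot: [[0.233, -0.0, 0.973], [-0.973, 0.0, 0.233], [-0.0, -1.0, -0.0]]
wrist_force: [-1.8, 2.7, 4.2]
grip_width: 0.0001
```

Request:
jog_arm --commands '[{"rx": 0,"ry": 0,"rz": 0,"tx": 0,"ty": 0,"tz": -1,"grip": 0},{"rx": 0,"ry": 0,"rz": 0,"tx": 0,"ty": 0,"tz": -1,"grip": 0}]'

```text
t: 9.67
ee_pos: [0.5064, 0.0978, 0.0781]
tcp_rot: [[0.233, -0.0, 0.973], [-0.973, -0.0, 0.233], [0.0, -1.0, -0.0]]
wrist_force: [0.3, 1.1, 0.7]
grip_width: 0.0002
```

Request:
jog_arm --commands '[{"rx": 0,"ry": 0,"rz": 0,"tx": 0,"ty": 0,"tz": -1,"grip": 0}]'

```text
t: 9.75
ee_pos: [0.5065, 0.0977, 0.0774]
tcp_rot: [[0.233, 0.0, 0.973], [-0.973, -0.0, 0.233], [0.0, -1.0, -0.0]]
wrist_force: [-2.8, 3.1, 17.6]
grip_width: -0.0002
```

Request:
jog_arm --commands '[{"rx": 0,"ry": 0,"rz": 0,"tx": 0,"ty": 0,"tz": -1,"grip": 0}]'

```text
t: 9.83
ee_pos: [0.5065, 0.0978, 0.0772]
tcp_rot: [[0.233, 0.0, 0.973], [-0.973, 0.001, 0.233], [-0.0, -1.0, 0.0]]
wrist_force: [-9.2, 1.4, 34.9]
grip_width: -0.0001
```

```bash
python3 - <<'E'
from h import *
B=cam("side");save(B,"b5");A=cam("scene");save(A,"a5")
s=arm.state();print(s["t"],s["ee_pos"],s["wrist_force"])
b=cv2.imread("pics/b5.png")[200:350,260:410];a=cv2.imread("pics/a5.png")[180:310,285:415]
o=np.hstack([cv2.convertScaleAbs(cv2.resize(x,(400,400),interpolation=cv2.INTER_CUBIC),alpha=1.6,beta=15) for x in(b,a)]);cv2.imwrite("pics/z5.png",o)
E
```

```text
9.9333 [0.50649716 0.09777878 0.0773018 ] [-4.96920205  2.1946984  20.26492097]
```

View pics/z5.png

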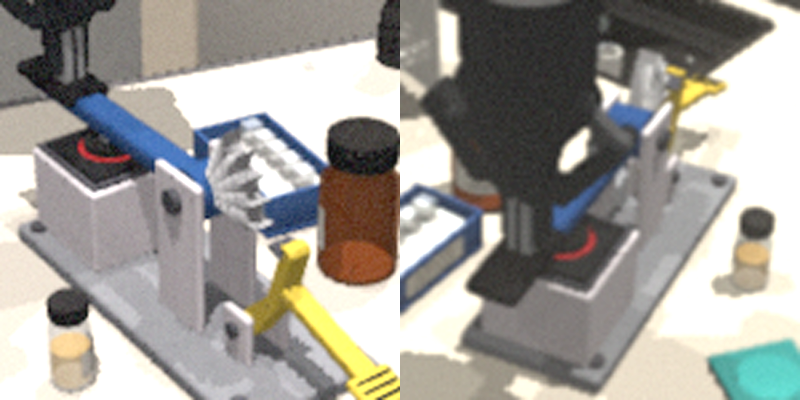

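The force jumped to 20–35 N with no further travel, and the foot is seen resting on the filter. Now I withdraw straight up and back.

Request:
jog_arm --commands '[{"rx": 0,"ry": 0,"rz": 0,"tx": 0,"ty": 0,"tz": 2,"grip": 0},{"rx": 0,"ry": 0,"rz": 0,"tx": 0,"ty": 0,"tz": 8,"grip": 0},{"rx": 0,"ry": 0,"rz": 0,"tx": 0,"ty": 0,"tz": 30,"grip": 0},{"rx": 0,"ry": 0,"rz": 0,"tx": 0,"ty": 0,"tz": 65,"grip": 0},{"rx": 0,"ry": 0,"rz": 0,"tx": 0,"ty": 0,"tz": 100,"grip": 0},{"rx": 0,"ry": 0,"rz": 0,"tx": -3,"ty": 30,"tz": 130,"grip": 0},{"rx": 0,"ry": 0,"rz": 0,"tx": -10,"ty": 65,"tz": 150,"grip": 0},{"rx": 0,"ry": 0,"rz": 0,"tx": -20,"ty": 100,"tz": 170,"grip": 0},{"rx": 0,"ry": 0,"rz": 0,"tx": -30,"ty": 135,"tz": 180,"grip": 0},{"rx": 0,"ry": 0,"rz": 0,"tx": -40,"ty": 170,"tz": 180,"grip": 0},{"rx": 0,"ry": 0,"rz": 0,"tx": -40,"ty": 170,"tz": 180,"grip": 0},{"rx": 0,"ry": 0,"rz": 0,"tx": -40,"ty": 170,"tz": 180,"grip": 0}]'

```text
t: 10.93
ee_pos: [0.4655, 0.2696, 0.256]
tcp_rot: [[0.237, -0.0, 0.972], [-0.972, -0.001, 0.237], [0.0, -1.0, -0.001]]
wrist_force: [0.1, -0.7, 0.2]
grip_width: -0.0
```

```bash
python3 - <<'E'
from h import *
B=cam("side");save(B,"b6");A=cam("scene");save(A,"a6")
s=arm.state();print(s["t"],s["ee_pos"],s["wrist_force"])
yd=np.array([-np.sin(.235),np.cos(.235)]);xd=np.array([yd[1],-yd[0]]);O=np.array([.5343,-.0235])
def P(th,r,h=.011,x=0): return [*(O+x*xd+(-.03+r*np.cos(th)-h*np.sin(th))*yd), .095+r*np.sin(th)+h*np.cos(th)]
o=[]
for d,f,x0,y0 in((B,"b6",260,200),(A,"a6",285,180)):
    im=cv2.imread(f"pics/{f}.png")[y0:y0+150,x0:x0+150]; im=cv2.convertScaleAbs(cv2.resize(im,(400,400),interpolation=cv2.INTER_CUBIC),alpha=1.6,beta=15)
    q=[P(0,r,.011,x) for r,x in((.13,-.017),(.2,-.017),(.2,.017),(.13,.017))]
    cv2.polylines(im,[((proj(d,q)-[x0,y0])*400/150).astype(int)],True,(0,255,0),1); o.append(im)
cv2.imwrite("pics/z6.png",np.hstack(o))
for f in("side","scene"):
    a=cv2.imread(f"pics/{f}0.png");b=cv2.imread(f"pics/{'b6' if f=='side' else 'a6'}.png")
    for nm,(x,y,w,h) in (dict(vial=(272,305,28,45),bottle=(375,240,38,68),box=(350,240,22,20)) if f=="side" else dict(vial=(388,242,24,34),bottle=(298,215,20,35),box=(255,240,50,45))).items():
        t=a[y:y+h,x:x+w]; r=cv2.matchTemplate(b[y-10:y+h+10,x-10:x+w+10],t,cv2.TM_CCOEFF_NORMED); m=cv2.minMaxLoc(r); print(f,nm,round(m[1],3),np.array(m[3])-10)
E
```

```text
11.0333 [0.46669362 0.26650491 0.25611286] [ 0.1019634  -1.19633253 -0.39006046]
side vial 0.992 [0 0]
side bottle 0.992 [0 0]
side box 0.9 [0 0]
scene vial 0.999 [0 0]
scene bottle 0.998 [0 0]
scene box 0.999 [0 0]
```

View pics/z6.png

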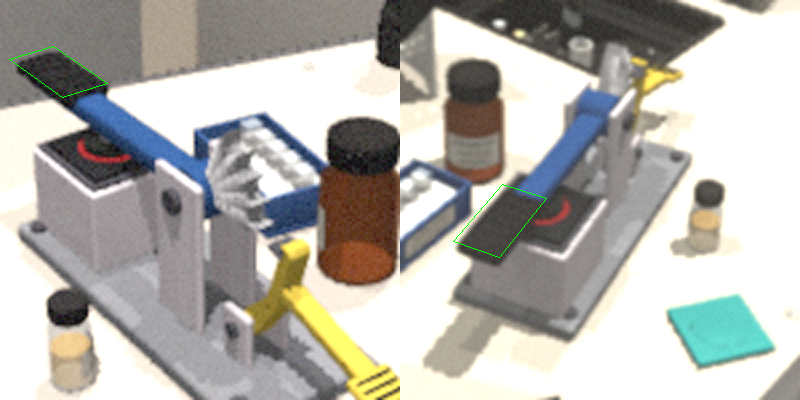

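The arm is level, matching the 0 rad outline. The foot is on the filter, the pawl is clear and the bystanders have not moved.

```bash
python3 -c "
from plant import ticket; print(ticket.hand_in())"
```

```text
the job is handed in; nothing more can be done
None
```

The clamp arm is down with its rubber foot flat on the filter, the pawl is out of the teeth, and the job is handed in. It took about 11 s of the 38 s allowed.

- **Pawl:** I pressed the thumb tab with shut fingers to about 0.27 rad. It stayed there after I let go and still looked clear at the end.
- **Arm:** I pushed the paddle down along its arc at about 3–6 N, and it passed all the teeth without locking. The force then rose sharply, peaking at about 35 N on the wrist sensor (limit for pressing: 40 N), as the foot met the filter. I then lifted the hand straight up and clear.
- **Last checks:** The paddle matched the level-arm outline in both cameras. The filter was in its nest. The vial and bottle showed no shift in either view. The box showed none in the scene view; in the side view its match was weaker (0.90). The wrist force was about zero with the hand clear.
- **Disagreement:** Both cameras showed the real fingertips about 25 mm above the reported tool point. My first press therefore only reached the tab without moving it. I measured the offset and corrected for it from then on.

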